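# Seal the refilled pantry canisters

## Robot

A 6-joint arm with a two-finger parallel gripper is mounted at the origin on the work surface. World frame = base frame: x ahead of the robot, y to its left, z up, the work surface at z = 0. Lengths are in m, angles in rad, forces in N, time in s.
With the tool pointing down it reaches from about 0.35 to 0.775 m from the base axis. Payload 5.5 kg.
Tool frame: the origin (TCP) lies at the very end of the fingers, on their centre line; the grasp point (between the pads) lies 19 mm behind it (grip_point_offset is the distance from the TCP to the grasp point, in m); z points along the fingers, y is the direction in which the jaws open and shut (so a half turn about z gives the same grasp; the last joint's range is limited). The gripper opens to 85 mm and grips with 20 to 120 N. Pads are 22 mm wide; open, the fingers measure 114 mm over their backs; the gripper's body (76 mm by 85 mm) begins 54 mm behind the grasp point. The pads swing forward as they close: fully open they stand 13 mm farther back than shut.
Start: joints at [1.063, 0.313, 0.046, 1.304, 0, 1.431], TCP at [0.207, 0.537, 0.231] pointing down, gripper open.
Joint ranges: [-2.76, 2.76], [-0.86, 1.69], [-1.03, 1.26], [-2.2, 2.34], [-1.47, 1.5], [-3.14, 3.14]. Speed limits (rad/s): [2.57, 2.57, 3.14, 3.14, 3.14, 3.14].

## Interface

Orientations are given as a unit quaternion [w, x, y, z].
In Python, from workcell import * gives the robot as it stands.
- The arm moves only by the shell command python3 -m crank 'ROWS' [OPENING] [FORCE]. ROWS is a JSON object of lists of equal length, an entry for each row: "travel": the shift along the tool's x, y, z in units of 40 mm (1.0 is 40 mm), a list of three; "turn": the turn about the tool's z in rad. In form: {"travel": [[x, y, z], ...], "turn": [turn, ...]}. A call has 1 to 5 rows; each row is the pose to reach, as a shift and turn from the pose commanded when the call began, along the tool's axes at that moment; what a row does not reach only later rows make up. A row lasts 1/12 s, in which the tool goes at most 41.7 mm and 7.16 degrees, less where a joint would pass 70% of its speed; a pose out of reach is approached as far as the arm can. A call with a gripper value outside its range is refused whole. OPENING is the finger opening in mm, from 0 to 85.4, set as the call begins (- or left out, the last holds). The fingers move at their own pace and stop on an object; FORCE is the grip in N (left out, the last holds). Time passes only in rows, so rows that repeat a pose let the fingers close. It gives the time, the measured TCP pose, the force and the opening at its end, in the units of the state.
- get_state(): the state, without advancing time (a new reading comes with each control period).
- read_camera(name): name is "side" or "top"; returns a dict with "image" (400x640x3 uint8, red, green, blue), "K" (3x3 intrinsics, pixels), "k1" (the pictures are not rectified: a ray, as slopes to the right and down, at radius r is drawn at 1 + k1 r^2 times it, then the intrinsics apply), "R" (3x3) and "t" (3): a world point X has camera coordinates R X + t. Camera axes: x right, y down, z forward; pixel columns grow to the right and rows downward; lengths in m; the calibration is good to about 2 mm. A picture is of the moment at which its call begins. There is no depth.
- hand_in(): hands the job in, once; it reports no verdict.
The state is a dict: "clock": time; "joint_pos": joint angles; "qvel": joint speeds; "tau": joint torques, N m; "tcp_pos": TCP position; "orientation": TCP orientation; "wrist_force": force on the tool from outside, world axes, zero at the start; "ft_torque": the same for the moment, N m; "finger_gap": finger opening in m.
Only numpy, scipy, OpenCV 4.12 (cv2) and the standard library are available. Lean on these libraries where they do the work, as an engineer would, in place of code of your own. Each camera call takes 0.05 s, during which the arm holds its last target. There are 200 camera calls.

## Task

The three steel canisters have just been refilled and the buttons in their lids still stand up. Seal them in the order in which their contents go stale: with a fingertip press the lid button of the low square canister all the way down, then that of the round one, then that of the tall slim one. Press lightly, leave the canisters standing where they are without lifting or shoving them, and do not disturb the jar, tin, mug or spoon.

Things in the scene. Friction and masses are not known exactly. Their poses are not given: they have to be found in the camera images.
- low: the low, wide square canister: brushed steel with a black lid, 120 mm square, lid top 100 mm above the counter, 0.75 kg (mass varies by a quarter), standing loose on the counter; origin at the centre of its underside, z up
- low_button_top (a point): centre of the top face of the round white push button in the middle of the low, wide square canister's lid; button 52 mm in diameter, standing 17 to 20 mm above the lid at the start; this point goes down with it
- low_button (a joint): how far that button is pushed down, m: 0 = popped up (top 20 mm above the lid), 0.013 = fully down (top 7 mm above the lid), where it stops; pushed on, its cushioned top gives a further 7 mm at about 1.5 N per mm, starting at about 4.5 N, and springs back when let go. It starts at 0 to 0.003. A steady push of about 3 to 4 N straight down moves it; it has no spring and stays where it is left
- round: the round, middle-height canister: brushed steel with a black lid, 100 mm in diameter, lid top 130 mm above the counter, 0.70 kg (mass varies by a quarter), standing loose on the counter; origin at the centre of its underside, z up
- round_button_top (a point): centre of the top face of the round white push button in the middle of the round, middle-height canister's lid; button 52 mm in diameter, standing 17 to 20 mm above the lid at the start; this point goes down with it
- round_button (a joint): how far that button is pushed down, m: 0 = popped up (top 20 mm above the lid), 0.013 = fully down (top 7 mm above the lid), where it stops; pushed on, its cushioned top gives a further 7 mm at about 1.5 N per mm, starting at about 4.5 N, and springs back when let go. It starts at 0 to 0.003. A steady push of about 3 to 4 N straight down moves it; it has no spring and stays where it is left
- tall: the tall, slim square canister: brushed steel with a black lid, 84 mm square, lid top 160 mm above the counter, 0.65 kg (mass varies by a quarter), standing loose on the counter; origin at the centre of its underside, z up
- tall_button_top (a point): centre of the top face of the round white push button in the middle of the tall, slim square canister's lid; button 52 mm in diameter, standing 17 to 20 mm above the lid at the start; this point goes down with it
- tall_button (a joint): how far that button is pushed down, m: 0 = popped up (top 20 mm above the lid), 0.013 = fully down (top 7 mm above the lid), where it stops; pushed on, its cushioned top gives a further 7 mm at about 1.5 N per mm, starting at about 4.5 N, and springs back when let go. It starts at 0 to 0.003. A steady push of about 3 to 4 N straight down moves it; it has no spring and stays where it is left
- spice_jar: bystander: small upright jar, 48 mm in diameter, 100 mm tall; origin at the centre of its underside
- tin: bystander: upright food tin, 74 mm in diameter, 105 mm tall; origin at the centre of its underside
- mug: bystander: blue mug, 80 mm in diameter, 90 mm tall, handle to its +y; origin at the centre of its underside
- spoon: bystander: spoon lying on the counter, about 190 mm long, along its x axis, origin near its middle
There are look-alikes about, which are no part of the job. Leave any purple or red look-alike of the low alone.

How it is judged:
By the outcome, as a careful person would: the job done as asked, in the order asked, and still so for the second after the job is handed in, with the robot touching nothing.
It also fails if it takes over 58 s, if anything falls off the work surface, if the arm or the gripper's body presses on something with over 40 N, if the wrist force passes 120 N, or if a joint passes its speed limit or range.

## Working session

There is one attempt and no reset: what is moved stays moved. The work goes in short steps, Python scripts to look and compute and a shell command to move; the robot and the scene stay as the last step left them, time stands still between calls to the robot, and variables do not carry over. Pictures are saved under pics/ and viewed, about 8 in all and at most 12, crops included, and the job is handed in when it is done.

```bash
mkdir -p pics
cat > h.py <<'E'
from workcell import *
import numpy as np, cv2
def ray(c,u,v):
    K=np.array(c["K"]);k=float(c["k1"])
    p=cv2.undistortPoints(np.array([[[u,v]]],float),K,np.array([k,0,0,0,0.]))[0,0]
    R=np.array(c["R"]);t=np.array(c["t"])
    return -R.T@t, R.T@np.array([p[0],p[1],1])
def onz(c,u,v,z):
    o,d=ray(c,u,v); return o+d*(z-o[2])/d[2]
def proj(c,X):
    r=cv2.Rodrigues(np.array(c["R"]))[0]
    return cv2.projectPoints(np.array([X],float),r,np.array(c["t"],float),np.array(c["K"]),np.array([float(c["k1"]),0,0,0,0.]))[0][0,0]
def save(c,n): cv2.imwrite("pics/"+n,c["image"][:,:,::-1])
E
python3 - <<'E'
from h import *
import pickle
s=get_state();print({k:np.round(v,3) for k,v in s.items()})
for n in("top","side"):
    c=read_camera(n);save(c,n+"0.png");pickle.dump(c,open(n+"0.pkl","wb"));o,_=ray(c,320,200);print(n,o)
E
```

```text
{'clock': np.float64(0.0), 'joint_pos': array([1.063, 0.314, 0.045, 1.304, 0.   , 1.431]), 'qvel': array([-0.001,  0.   , -0.001,  0.001, -0.   ,  0.   ]), 'tau': array([-1.0000e-03, -4.8063e+01,  2.9853e+01,  1.9000e-02, -0.0000e+00,
        0.0000e+00]), 'tcp_pos': array([0.207, 0.536, 0.23 ]), 'orientation': array([-0.   ,  0.183,  0.983, -0.001]), 'wrist_force': array([ 0.535, -0.419,  0.223]), 'ft_torque': array([-0.021,  0.052,  0.004]), 'finger_gap': np.float64(0.085)}
top [0.46165435 0.0228669  1.44878694]
side [ 0.20568741 -0.95334423  0.94855826]
```

View pics/top0.png

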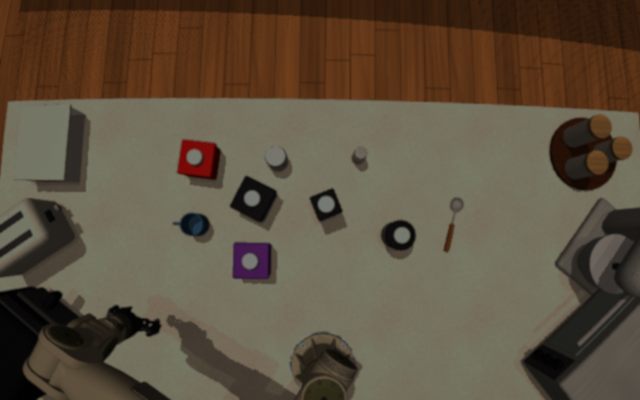

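View pics/side0.png

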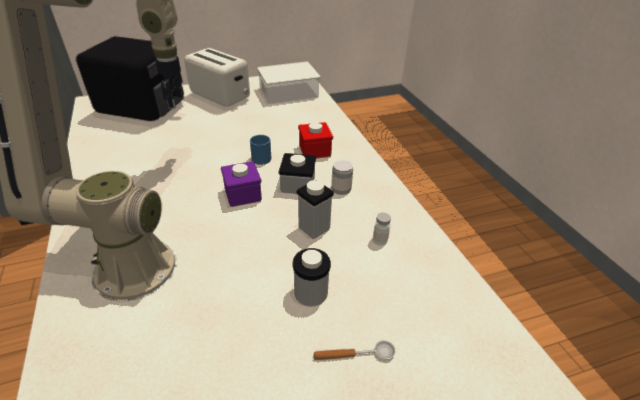

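Top view: black-lidded low (252,199), tall (326,204), round (401,236). Look-alikes are the purple (249,261) and the red (195,157), and the white tops of the tin (276,156) and jar (360,155) could pass for buttons. I choose the three black lids with steel bodies. In the side view they are low (298,160), tall (315,187) and round (312,258).

Run:
```python
from h import *
import pickle
T=pickle.load(open("top0.pkl","rb"));S=pickle.load(open("side0.pkl","rb"))
def blob(c,u,v,r=14):
    im=c["image"].astype(int);p=im[v-r:v+r+1,u-r:u+r+1]
    m=((p.min(2)>0.75*p[r,r].min())&(p.max(2)-p.min(2)<60)).astype(np.uint8)
    n,l,st,ce=cv2.connectedComponentsWithStats(m,connectivity=4);i=l[r,r]
    return ce[i]+[u-r,v-r],st[i]
for n,a,b,z in(("low",(252,199),(298,160),.118),("round",(401,236),(312,258),.148),("tall",(326,204),(315,187),.178)):
    A,sa=blob(T,*a);B,sb=blob(S,*b)
    o,d=ray(T,*A);q,e=ray(S,*B)
    M=np.stack([d,-e],1);x=np.linalg.lstsq(M,q-o,rcond=None)[0]
    P,Q=o+d*x[0],q+e*x[1]
    print(n,A,sa,B,sb,"\n tri",np.round((P+Q)/2,4),"gap",np.round(np.linalg.norm(P-Q),4),"topz",np.round(onz(T,*A,z),4),"sidez",np.round(onz(S,*B,z),4))
a=cv2.resize(T["image"][130:280,160:430],None,fx=2.9,fy=2.9,interpolation=cv2.INTER_CUBIC)
cv2.imwrite("pics/crop.png",a[:,:,::-1])
for n,u,v,z in(("purple",249,261,.1),("tin",276,156,.105),("jar",360,155,.1),("mug",195,224,.09)):print(n,onz(T,u,v,z).round(3))
```

```text
low [251.52631579 197.8245614 ] [  7   6  14  15 171] [297.45454545 158.30681818] [ 7  9 14  8 88] 
 tri [0.5737 0.2437 0.1134] gap 0.0022 topz [0.5744 0.2426 0.118 ] sidez [0.5706 0.2373 0.118 ]
round [401.66477273 234.77272727] [  8   6  15  15 176] [311.2760181  256.61538462] [  4   6  19  14 221] 
 tri [ 0.4593 -0.2448  0.1438] gap 0.0029 topz [ 0.4607 -0.2443  0.148 ] sidez [ 0.4566 -0.2482  0.148 ]
tall [325.72340426 203.7606383 ] [  6   6  16  16 188] [319.29209622 181.15120275] [  6   0  23  17 291] 
 tri [ 0.559  -0.0011  0.1898] gap 0.0118 topz [5.542e-01 5.000e-04 1.780e-01] sidez [0.5704 0.0125 0.178 ]
purple [0.367 0.249 0.1  ]
tin [0.717 0.167 0.105]
jar [ 0.726 -0.114  0.1  ]
mug [0.486 0.435 0.09 ]
```

View pics/crop.png

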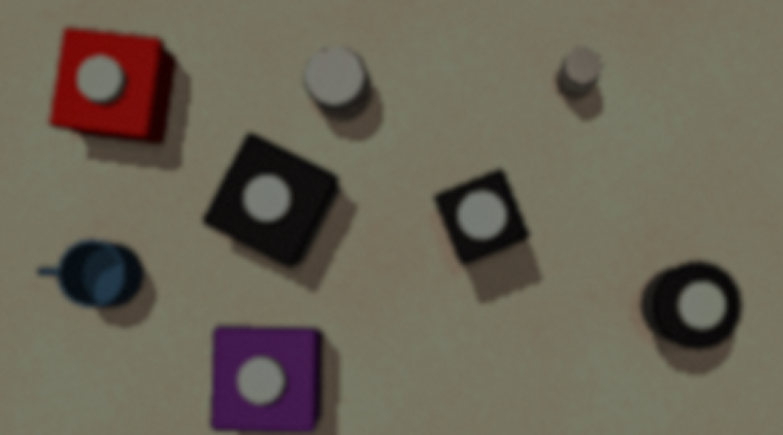

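The crop confirms the choice: black lids with white buttons, low at crop (267,198), tall (482,214) and round (701,305). Their heights and reach are plausible. Next I work out the move to the low one, close the fingers and go above it.

```bash
cat >> h.py <<'E'
from scipy.spatial.transform import Rotation as Ro
def go(*P):
    s=get_state();q=np.array(s["orientation"]);R=Ro.from_quat(q[[1,2,3,0]])
    print("t",round(float(s["clock"]),2),"tcp",np.round(s["tcp_pos"],4),"F",np.round(s["wrist_force"],2),"z-axis",R.as_matrix()[:,2].round(3),"yaw",np.round(q,3))
    for p in P: print(p,"->",np.round(R.inv().apply(np.array(p)-s["tcp_pos"])/.04,2))
E
python3 -c "
from h import *
go([.573,.242,.231],[.573,.242,.15])"
```

```text
t 0.1 tcp [0.2066 0.5362 0.2305] F [-0.01 -0.52  0.58] z-axis [-0.001 -0.001 -1.   ] yaw [-0.     0.183  0.983 -0.001]
[0.573, 0.242, 0.231] -> [-1.119e+01 -3.570e+00 -1.000e-02]
[0.573, 0.242, 0.15] -> [-11.19  -3.56   2.02]
```

```bash
python3 -m crank '{"travel":[[-0.5,-0.16,0],[-1.4,-0.45,0],[-2.3,-0.73,0],[-3.2,-1.02,0],[-4.1,-1.3,0]],"turn":[0,0,0,0,0]}' 0 20
python3 -m crank '{"travel":[[-0.9,-0.29,0],[-1.8,-0.57,0],[-2.7,-0.86,0],[-3.6,-1.15,0],[-4.5,-1.43,0]],"turn":[0,0,0,0,0]}'
python3 -m crank '{"travel":[[-0.9,-0.29,0],[-1.7,-0.55,0],[-2.3,-0.74,0],[-2.59,-0.84,0],[-2.59,-0.84,0]],"turn":[0,0,0,0,0]}'
python3 -c "
from h import *
go([.573,.242,.13])"
```

```text
clock: 0.52
tcp_pos: [0.3417, 0.4278, 0.2309]
orientation: [-0.0, 0.182, 0.983, -0.0]
wrist_force: [1.0, -0.5, -0.5]
finger_gap: 0.0258
clock: 0.93
tcp_pos: [0.4895, 0.3094, 0.2309]
orientation: [-0.0, 0.183, 0.983, -0.0]
wrist_force: [0.3, 0.2, -0.6]
finger_gap: -0.0002
clock: 1.35
tcp_pos: [0.5748, 0.2403, 0.2302]
orientation: [-0.0, 0.185, 0.983, -0.0]
wrist_force: [-0.2, -0.1, -0.1]
finger_gap: -0.0001
t 1.35 tcp [0.5748 0.2403 0.2302] F [-0.21 -0.12 -0.07] z-axis [-0.001 -0.001 -1.   ] yaw [-0.     0.185  0.983 -0.   ]
[0.573, 0.242, 0.13] -> [0.06 0.03 2.5 ]
```

Within 2 mm. I descend to z≈0.13 and look from the side view (close crop).

```bash
python3 -m crank '{"travel":[[0.03,0.02,0.6],[0.05,0.03,1.3],[0.05,0.03,2.0],[0.05,0.03,2.4],[0.05,0.03,2.4]],"turn":[0,0,0,0,0]}'
python3 - <<'E'
from h import *
S=read_camera("side");a=cv2.resize(S["image"][90:220,220:390],None,fx=4,fy=4,interpolation=cv2.INTER_CUBIC)
cv2.imwrite("pics/s1.png",a[:,:,::-1])
go([.573,.242,.104])
E
```

```text
clock: 1.77
tcp_pos: [0.5674, 0.2445, 0.1308]
orientation: [-0.004, 0.182, 0.983, -0.002]
wrist_force: [-0.7, 0.5, -0.7]
finger_gap: -0.0
t 1.82 tcp [0.5688 0.2448 0.1333] F [ 0.06 -0.15 -0.06] z-axis [-0.005 -0.001 -1.   ] yaw [-0.002  0.182  0.983 -0.001]
[0.573, 0.242, 0.104] -> [-0.13 -0.03  0.73]
```

View pics/s1.png

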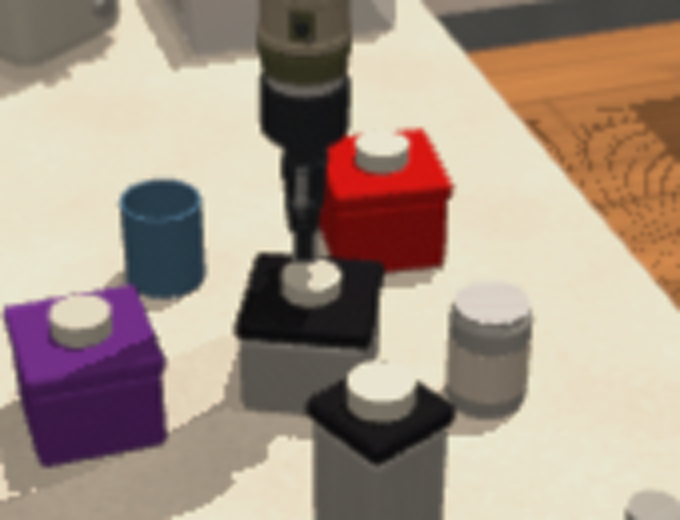

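The fingertip at crop (305,262) is just above and a few mm left of the low button's centre (312,272), which agrees with the numbers. Small correction, then a slow press.

```bash
python3 -m crank '{"travel":[[-0.08,-0.03,0.1],[-0.08,-0.03,0.2],[-0.08,-0.03,0.3],[-0.08,-0.03,0.35],[-0.08,-0.03,0.4]],"turn":[0,0,0,0,0]}'
python3 -m crank '{"travel":[[0,0,0.05],[0,0,0.1],[0,0,0.15],[0,0,0.2],[0,0,0.2]],"turn":[0,0,0,0,0]}'
python3 -c "
from h import *
go([.573,.242,.103])"
```

```text
clock: 2.23
tcp_pos: [0.5745, 0.242, 0.1197]
orientation: [0.0, 0.183, 0.983, 0.0]
wrist_force: [0.1, -0.9, 0.6]
finger_gap: 0.0001
clock: 2.65
tcp_pos: [0.5744, 0.242, 0.1112]
orientation: [0.0, 0.183, 0.983, 0.0]
wrist_force: [0.2, -0.5, 1.4]
finger_gap: -0.0001
t 2.65 tcp [0.5744 0.242  0.1112] F [ 0.2  -0.5   1.44] z-axis [ 0.  0. -1.] yaw [0.    0.183 0.983 0.   ]
[0.573, 0.242, 0.103] -> [ 0.03 -0.01  0.21]
```

```bash
python3 -m crank '{"travel":[[0,0,0.04],[0,0,0.08],[0,0,0.12],[0,0,0.16],[0,0,0.16]],"turn":[0,0,0,0,0]}'
python3 -m crank '{"travel":[[0,0,0.02],[0,0,0.04],[0,0,0.06],[0,0,0.06],[0,0,0.06]],"turn":[0,0,0,0,0]}'
```

```text
clock: 3.07
tcp_pos: [0.5745, 0.242, 0.1052]
orientation: [0.0, 0.183, 0.983, 0.0]
wrist_force: [-1.5, -0.7, 6.2]
finger_gap: -0.0
clock: 3.48
tcp_pos: [0.5745, 0.242, 0.1036]
orientation: [0.001, 0.183, 0.983, 0.0]
wrist_force: [-2.3, -0.3, 8.5]
finger_gap: -0.0001
```

The force slope is 1.44 N/mm at the 0.107 stop, so the low button is fully down and on its cushion. I retreat and go to the round one.

```bash
python3 -m crank '{"travel":[[0,0,-0.2],[0,0,-0.8],[0,0,-1.7],[0,0,-2.6],[0,0,-3.2]],"turn":[0,0,0,0,0]}'
python3 -c "
from h import *
go([.4595,-.246,.235])"
```

```text
clock: 3.9
tcp_pos: [0.5746, 0.2421, 0.2333]
orientation: [0.001, 0.183, 0.983, 0.0]
wrist_force: [0.8, 0.8, 1.2]
finger_gap: 0.0003
t 3.9 tcp [0.5746 0.2421 0.2333] F [0.84 0.78 1.16] z-axis [ 0.002  0.001 -1.   ] yaw [0.001 0.183 0.983 0.   ]
[0.4595, -0.246, 0.235] -> [ -1.7  -12.42  -0.06]
```

```bash
python3 -m crank '{"travel":[[-0.07,-0.5,0],[-0.19,-1.4,0],[-0.32,-2.3,0],[-0.44,-3.2,0],[-0.56,-4.1,0]],"turn":[0,0,0,0,0]}'
python3 -m crank '{"travel":[[-0.12,-0.9,0],[-0.25,-1.8,0],[-0.37,-2.7,0],[-0.5,-3.6,0],[-0.62,-4.5,0]],"turn":[0,0,0,0,0]}'
python3 -m crank '{"travel":[[-0.12,-0.9,0],[-0.25,-1.8,0],[-0.37,-2.7,0],[-0.47,-3.4,0],[-0.5,-3.8,0]],"turn":[0,0,0,0,0]}'
python3 -m crank '{"travel":[[0,0,0],[0,0,0.4],[0,0,0.9],[0,0,1.3],[0,0,1.4]],"turn":[0,0,0,0,0]}'
python3 - <<'E'
from h import *
S=read_camera("side");a=cv2.resize(S["image"][140:310,220:400],None,fx=3.4,fy=3.4,interpolation=cv2.INTER_CUBIC)
cv2.imwrite("pics/s2.png",a[:,:,::-1])
go([.4595,-.246,.155])
E
```

```text
clock: 4.32
tcp_pos: [0.5352, 0.0797, 0.2299]
orientation: [-0.0, 0.182, 0.983, -0.0]
wrist_force: [-0.1, -0.3, 0.4]
finger_gap: -0.0001
clock: 4.73
tcp_pos: [0.4936, -0.0974, 0.2301]
orientation: [-0.0, 0.183, 0.983, 0.0]
wrist_force: [0.2, 0.1, 0.3]
finger_gap: -0.0
clock: 5.15
tcp_pos: [0.4576, -0.248, 0.2299]
orientation: [-0.0, 0.184, 0.983, -0.0]
wrist_force: [0.7, -0.2, -0.8]
finger_gap: -0.0002
clock: 5.57
tcp_pos: [0.4571, -0.2432, 0.1715]
orientation: [-0.002, 0.183, 0.983, 0.001]
wrist_force: [-0.4, 1.1, -0.0]
finger_gap: -0.0003
t 5.62 tcp [ 0.4573 -0.2433  0.172 ] F [ 0.02 -0.22 -0.71] z-axis [-0.004  0.003 -1.   ] yaw [-0.002  0.183  0.983  0.001]
[0.4595, -0.246, 0.155] -> [-0.08 -0.04  0.43]
```

View pics/s2.png

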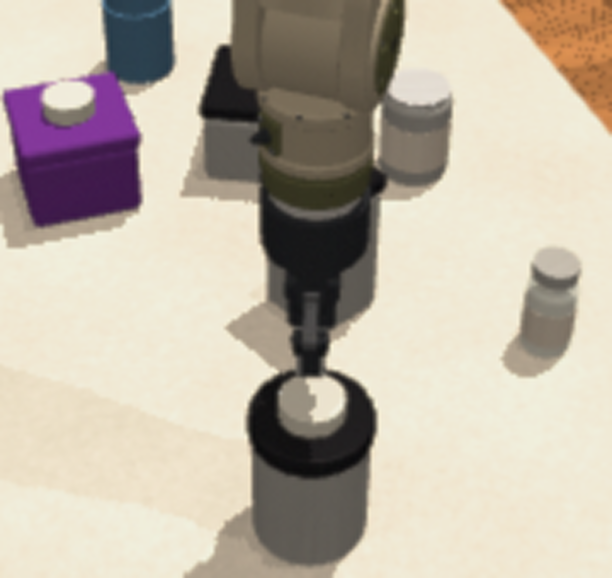

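The tip at crop (312,374) is over the round button's centre (312,392). I press.

```bash
python3 -m crank '{"travel":[[-0.06,-0.03,0.15],[-0.06,-0.03,0.3],[-0.06,-0.03,0.42],[-0.06,-0.03,0.5],[-0.06,-0.03,0.55]],"turn":[0,0,0,0,0]}'
python3 -m crank '{"travel":[[0,0,0.06],[0,0,0.12],[0,0,0.18],[0,0,0.24],[0,0,0.3]],"turn":[0,0,0,0,0]}'
python3 -m crank '{"travel":[[0,0,0.04],[0,0,0.08],[0,0,0.08],[0,0,0.08],[0,0,0.08]],"turn":[0,0,0,0,0]}'
```

```text
clock: 6.03
tcp_pos: [0.4604, -0.2469, 0.1522]
orientation: [-0.0, 0.183, 0.983, 0.0]
wrist_force: [0.6, 0.1, -0.5]
finger_gap: 0.0
clock: 6.45
tcp_pos: [0.4606, -0.2471, 0.1408]
orientation: [0.0, 0.183, 0.983, -0.0]
wrist_force: [-1.5, 0.7, 3.4]
finger_gap: -0.0003
clock: 6.87
tcp_pos: [0.4604, -0.2471, 0.1371]
orientation: [0.0, 0.183, 0.983, 0.0]
wrist_force: [1.3, -0.4, 0.3]
finger_gap: -0.0002
```

```bash
python3 -m crank '{"travel":[[0,0,0.03],[0,0,0.06],[0,0,0.06],[0,0,0.06],[0,0,0.06]],"turn":[0,0,0,0,0]}'
python3 -m crank '{"travel":[[0,0,0.02],[0,0,0.04],[0,0,0.04],[0,0,0.04],[0,0,0.04]],"turn":[0,0,0,0,0]}'
```

```text
clock: 7.28
tcp_pos: [0.4605, -0.2471, 0.1355]
orientation: [0.0, 0.183, 0.983, -0.0]
wrist_force: [-0.4, 1.5, 7.2]
finger_gap: -0.0
clock: 7.7
tcp_pos: [0.4605, -0.2471, 0.1342]
orientation: [0.0, 0.183, 0.983, -0.0]
wrist_force: [-2.2, 0.5, 8.4]
finger_gap: 0.0003
```

The round button is fully down: 8.4 N at 0.1342, on the cushion. I go up and to the tall one.

```bash
python3 -m crank '{"travel":[[0,0,-0.2],[0,0,-0.8],[0,0,-1.7],[0,0,-2.3],[0,0,-2.6]],"turn":[0,0,0,0,0]}'
python3 -c "
from h import *
go([.555,0.0,.237])"
```

```text
clock: 8.12
tcp_pos: [0.4612, -0.2476, 0.2408]
orientation: [0.002, 0.183, 0.983, -0.001]
wrist_force: [0.8, -0.8, -0.0]
finger_gap: -0.0001
t 8.12 tcp [ 0.4612 -0.2476  0.2408] F [ 0.79 -0.8  -0.01] z-axis [ 0.003 -0.002 -1.   ] yaw [ 0.002  0.183  0.983 -0.001]
[0.555, 0.0, 0.237] -> [0.04 6.62 0.09]
```

```bash
python3 -m crank '{"travel":[[0,0.5,0],[0.01,1.4,0],[0.02,2.3,0],[0.03,3.2,0],[0.03,4.1,0]],"turn":[0,0,0,0,0]}'
python3 -m crank '{"travel":[[0,0.9,0],[0,1.7,0],[0,2.3,0],[0,2.5,0],[0,2.5,0]],"turn":[0,0,0,0,0]}'
python3 -m crank '{"travel":[[0,0,0.2],[0,0,0.5],[0,0,0.8],[0,0,0.95],[0,0,0.95]],"turn":[0,0,0,0,0]}'
python3 - <<'E'
from h import *
S=read_camera("side");a=cv2.resize(S["image"][110:310,220:400],None,fx=2.9,fy=2.9,interpolation=cv2.INTER_CUBIC)
cv2.imwrite("pics/s3.png",a[:,:,::-1])
go([.555,0,.185])
E
```

```text
clock: 8.53
tcp_pos: [0.5182, -0.0921, 0.2373]
orientation: [-0.0, 0.183, 0.983, 0.0]
wrist_force: [-0.0, -0.6, 0.8]
finger_gap: -0.0001
clock: 8.95
tcp_pos: [0.5543, 0.0016, 0.2369]
orientation: [-0.0, 0.181, 0.983, 0.0]
wrist_force: [0.6, -1.6, 0.3]
finger_gap: -0.0002
clock: 9.37
tcp_pos: [0.5526, -0.0015, 0.1973]
orientation: [-0.002, 0.184, 0.983, -0.0]
wrist_force: [-0.9, -0.2, -1.3]
finger_gap: 0.0002
t 9.42 tcp [ 0.5532 -0.0014  0.1984] F [ 0.37 -0.57  0.25] z-axis [-0.002  0.    -1.   ] yaw [-0.001  0.184  0.983 -0.   ]
[0.555, 0, 0.185] -> [-0.03  0.05  0.33]
```

View pics/s3.png

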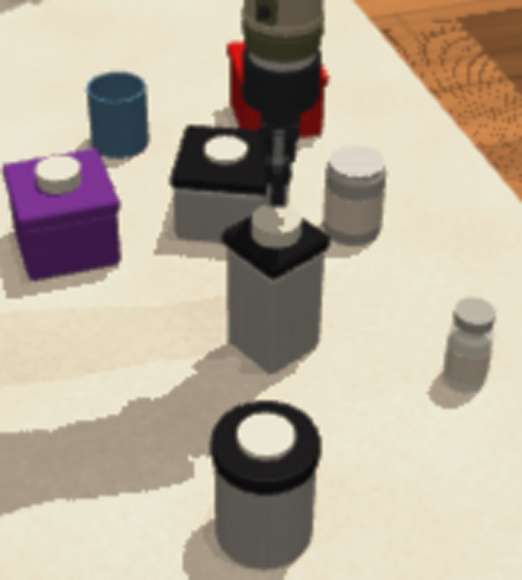

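The low button at crop (226,150) and the round one at (266,436) are flush-low. The tip at (279,203) is over the tall button at (276,217). I press.

```bash
python3 -m crank '{"travel":[[0,0,0.12],[0,0,0.24],[0,0,0.34],[0,0,0.42],[0,0,0.48]],"turn":[0,0,0,0,0]}'
python3 -m crank '{"travel":[[0,0,0.06],[0,0,0.12],[0,0,0.18],[0,0,0.24],[0,0,0.26]],"turn":[0,0,0,0,0]}'
python3 -m crank '{"travel":[[0,0,0.04],[0,0,0.08],[0,0,0.1],[0,0,0.1],[0,0,0.1]],"turn":[0,0,0,0,0]}'
```

```text
clock: 9.83
tcp_pos: [0.5541, -0.0002, 0.1797]
orientation: [-0.0, 0.183, 0.983, 0.0]
wrist_force: [-1.0, 0.8, 2.7]
finger_gap: 0.0002
clock: 10.25
tcp_pos: [0.5541, -0.0002, 0.1695]
orientation: [0.0, 0.183, 0.983, 0.0]
wrist_force: [-1.8, -0.7, 2.8]
finger_gap: -0.0005
clock: 10.67
tcp_pos: [0.5542, -0.0002, 0.166]
orientation: [0.0, 0.183, 0.983, 0.0]
wrist_force: [-2.5, -0.1, 5.6]
finger_gap: -0.0
```

```bash
python3 -m crank '{"travel":[[0,0,0.03],[0,0,0.05],[0,0,0.05],[0,0,0.05],[0,0,0.05]],"turn":[0,0,0,0,0]}'
```

```text
clock: 11.08
tcp_pos: [0.5543, -0.0002, 0.1645]
orientation: [0.0, 0.183, 0.983, 0.0]
wrist_force: [-3.4, 0.1, 8.6]
finger_gap: -0.0001
```

Fully down (8.6 N at 0.1645). I retreat up, then aside towards the robot, and check.

```bash
python3 -m crank '{"travel":[[0,0,-0.2],[0,0,-0.8],[0,0,-1.6],[0,0,-2.2],[0,0,-2.5]],"turn":[0,0,0,0,0]}'
python3 -m crank '{"travel":[[0.5,-0.2,0],[1.3,-0.5,0],[2.1,-0.8,0],[2.5,-1,0],[2.5,-1,0]],"turn":[0,0,0,0,0]}'
python3 - <<'E'
from h import *
import pickle
T0=pickle.load(open("top0.pkl","rb"));S0=pickle.load(open("side0.pkl","rb"))
T=read_camera("top");S=read_camera("side")
a=S["image"][90:380,200:420];b=T["image"][130:290,160:480]
a=cv2.resize(a,(440,580));cv2.imwrite("pics/fin.png",np.hstack([a,np.vstack([cv2.resize(T0["image"][140:270,240:430],(350,290)),cv2.resize(T["image"][140:270,240:430],(350,290))])])[:,:,::-1])
L={}
def dark(c):
    im=c["image"];m=((im.max(2)<45)).astype(np.uint8);n,l,s,ce=cv2.connectedComponentsWithStats(m);return [(ce[i].round(1).tolist(),int(s[i][4])) for i in range(1,n) if 150<s[i][4]<2500]
print(dark(T0));print(dark(T))
def whites(c,pts,r=10):
    for u,v in pts:
        p=c["image"][v-r:v+r+1,u-r:u+r+1].astype(int);m=(p.min(2)>.6*p[r,r].min()).astype(np.uint8);n,l,s,ce=cv2.connectedComponentsWithStats(m,connectivity=4);i=l[r,r];print((ce[i]+[u-r,v-r]).round(1),s[i][4],end=" ")
    print()
P=[(252,199),(401,236),(326,204),(249,261),(195,157),(276,156)]
whites(T0,P);whites(T,P)
for X in([.5735,.2425,.107],[.46,-.246,.137],[.5545,0,.167]):print(proj(T,X).round(1),proj(S,X).round(1))
go()
E
```

```text
clock: 11.5
tcp_pos: [0.5556, -0.0004, 0.2671]
orientation: [0.002, 0.183, 0.983, 0.0]
wrist_force: [-0.0, -0.1, -0.3]
finger_gap: 0.0001
clock: 11.92
tcp_pos: [0.4431, -0.0012, 0.264]
orientation: [-0.001, 0.183, 0.983, 0.0]
wrist_force: [-0.1, 0.4, -0.1]
finger_gap: 0.0003
[([599.3, 16.8], 169), ([620.2, 23.7], 166), ([215.2, 163.9], 151), ([254.3, 199.6], 1043), ([325.7, 205.4], 381), ([45.3, 237.6], 1701), ([188.5, 222.9], 238), ([397.0, 235.2], 524), ([14.9, 242.7], 193), ([321.5, 360.2], 875), ([332.1, 393.8], 191)]
[([599.4, 16.2], 151), ([254.1, 199.5], 1042), ([326.2, 203.8], 349), ([45.3, 237.6], 1694), ([188.3, 222.8], 233), ([397.3, 235.2], 528), ([14.8, 242.8], 187), ([250.5, 378.0], 1818), ([344.7, 377.9], 634)]
[251.5 197.9] 194 [401.6 234.7] 202 [325.6 203.6] 212 [249.4 260.7] 208 [193.8 156.4] 185 [275.2 154.9] 382 
[252.  198.1] 187 [401.1 234.6] 200 [325.7 203.9] 209 [249.4 260.7] 208 [193.8 156.4] 185 [275.2 154.9] 382 
[252.1 198.4] [297.8 160. ]
[401.5 235. ] [312.2 258.6]
[325.8 203.9] [315.6 187.4]
t 12.02 tcp [ 0.4468 -0.0017  0.2642] F [ 0.76 -0.44 -0.84] z-axis [ 0.002 -0.    -1.   ] yaw [0.001 0.183 0.983 0.   ]
```

View pics/fin.png

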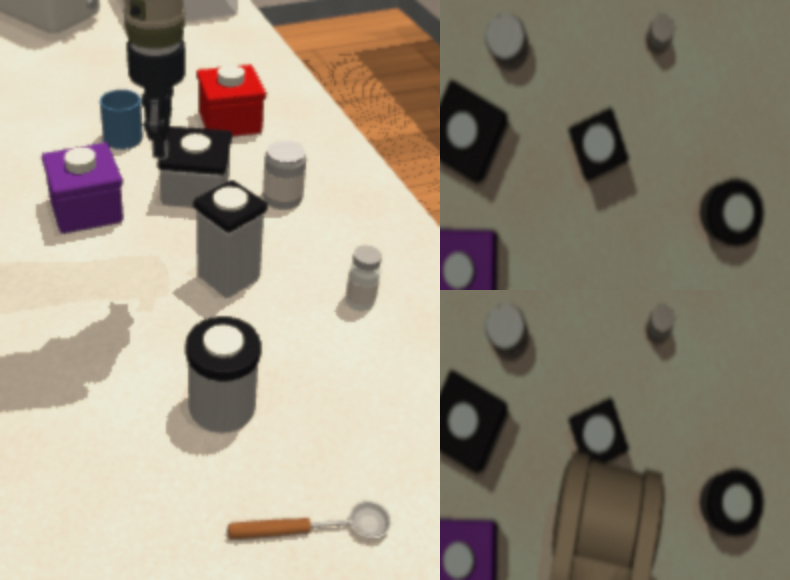

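All three buttons (crop (195,143), (230,198), (223,340)) are low compared with the standing look-alikes. The low and round lids moved less than 0.5 px, the tall lid is partly hidden by the arm but its button's centre has not moved, and the tool is clear.

```bash
python3 -c "
from workcell import *
print(hand_in())"
```

```text
the job is handed in; nothing more can be done
None
```

I pressed the lid buttons of the low square, round and tall slim canisters, in that order, with the closed fingertips. The job was handed in at about 12 s.

- **Buttons fully down:** each press ended at about 8.5 N with the fingertip about 2.5 to 3.5 mm below the fully-down height, so each button was on its cushion. The last side picture shows all three low, unlike the buttons on the purple and red look-alikes.
- **Canisters in place:** the low and round lids shifted less than 0.5 px in the top picture. The arm partly hid the tall lid, but its button's centre was within 0.3 px of where it started.
- **Bystanders:** in the top pictures the tin had not moved, and the mug's position changed by 0.2 px at most. I judged the jar and spoon by eye only, and both looked undisturbed.
- **One disagreement:** the first two-camera position for the tall button was about 12 mm off because the side-view mask was poor. I used the top-view position instead, and the close look and the press confirmed it.

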